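# Dowel the breaker carrier and switch on at the lever-lock toggle

### The arm

A 7-joint arm with a two-finger parallel gripper is mounted at the origin on the work surface. World frame = base frame: x ahead of the robot, y to its left, z up, the work surface at z = 0. Lengths are in m, angles in rad, forces in N, time in s.
With the tool pointing down it reaches from about 0.4 to 0.85 m from the base axis. Payload 10.4 kg.
Tool frame: the origin (TCP) lies between the finger pads; the fingertips stand ahead of it and the grasp point (between the pads) lies 5 mm behind it (manip.tip_extent is the z of the fingertips in the tool frame, in m); z points along the fingers, y is the line along which they close (so a half turn about z gives the same grasp; the last joint's range is limited). The gripper opens to 85 mm and grips with 20 to 120 N. Pads are 22 mm wide; open, the fingers measure 114 mm over their backs; the gripper's body (76 mm by 85 mm) begins 54 mm behind the grasp point. The pads swing forward as they close: fully open they stand 13 mm farther back than shut.
Start: joints at [-1.331, 0.332, -0.065, 1.46, 0.022, 1.35, -0.088], TCP at [0.162, 0.604, 0.245] pointing down, gripper open.
Joint ranges: [-2.6, 2.6], [-0.5, 2.12], [-1.47, 1.34], [0.16, 2.42], [-1.27, 4.41], [0.06, 2.06], [-2.6, 2.6]. Speed limits (rad/s): [2.22, 2.22, 2.79, 2.79, 3.14, 3.14, 3.14].

### API

Orientations are given as a unit quaternion [x, y, z, w].
In Python, from workcell import status, viewer, manip gives the robot as it stands.
- The arm moves only by the tool play_rows, never from a script. Its argument "plan" is one flat list of numbers, 7 for each row, row after row: the turn, a rotation vector about the tool's x, y, z in degrees, then the shift along the tool's x, y, z in m, then the opening, from 0 (shut) to 1 (fully open). In form: [ax, ay, az, dx, dy, dz, grip, ax, ay, az, dx, dy, dz, grip, ...]. A call has 1 to 20 rows; each row is the pose to reach, as a shift and turn from the pose commanded when the call began, along the tool's axes at that moment; what a row does not reach only later rows make up. A row lasts 1/8 s, in which the tool goes at most 62.5 mm and 10.7 degrees, less where a joint would pass 70% of its speed; a pose out of reach is approached as far as the arm can. A call with a gripper value outside its range is refused whole. The fingers move at their own pace and stop on an object; "squeeze" is the grip in N (left out, the last holds). Time passes only in rows, so rows that repeat a pose let the fingers close. It gives the time, the measured TCP pose, the force, the opening and the grip force at its end, in the units of the state.
- status.get_obs(): the state, without advancing time (a new reading comes with each control period).
- viewer.camera(name): name is "scene" or "top" or "wrist"; returns the picture (420x560x3 uint8, red, green, blue); there is no depth.
- viewer.camera_model(name): a dict with "fx", "fy", "cx", "cy" (pixels), "D" ([k1, k2, p1, p2, k3] as OpenCV has them; the pictures are not rectified), "R" (3x3) and "t" (3): a world point X has camera coordinates R X + t. Camera axes: x right, y down, z forward; pixel columns grow to the right and rows downward; lengths in m; the calibration is good to about 2 mm. A picture is of the moment at which its call begins: read the wrist's pose just before it. camera_model takes no time and is no camera call; for the wrist camera it gives the pose at the moment of the call.
- manip.hand_in(): hands the job in; it is judged then, once.
The state is a dict: "clock": time; "joint_pos": joint angles; "joint_velocities": joint speeds; "tau": joint torques, N m; "position": TCP position; "ee_rot": TCP orientation; "ft_force": force on the tool from outside, world axes, zero at the start; "torque": the same for the moment, N m; "grip_width": opening from 0.0 (shut) to 1.0 (fully open); "grasp_force": force on a finger pad.
Only numpy, scipy, OpenCV 4.12 (cv2) and the standard library are available. Lean on these libraries where they do the work, as an engineer would, in place of code of your own. Each camera call takes 0.05 s, during which the arm holds its last target. There are 200 camera calls.

### The job

Fit the breaker carrier flat onto both dowels of the test fixture, large hole on large dowel, lowering it gently. Only then switch the supply on: lift the locking collar on the console's toggle, throw the lever across from the robot's right-hand stop to its left-hand stop with the collar held up, and let the collar drop back home. Leave the clutter on the bench where it is.

Things in the scene. Friction and masses are not known exactly. Their poses are not given: they have to be found in the camera images.
- carrier: loose aluminium plate 150 x 74 x 10 mm (its x, y, z) with a white two-pole circuit breaker on its middle; 0.25 to 0.45 kg. Origin: centre of the plate's underside, z up. It stands flat on the bench at the start, turned up to 126 degrees either way from the robot's frame
- breaker (a point): point on the carrier's z axis 47 mm above its underside, a good place to grip. The breaker is 36 mm wide across the carrier's y; its main block is 72 mm long along x and reaches from 10 to 56 mm above the underside, with a 42 mm long step up to 71 mm and a black handle nub up to 81 mm on top
- hole_large (a point): centre of the carrier's large through hole (19 mm diameter), level with the underside, 55 mm from the carrier's origin along its +x
- hole_small (a point): centre of the carrier's small through hole (13 mm diameter), level with the underside, 55 mm from the carrier's origin along its -x
- fixture: test fixture fixed to the bench: aluminium block 190 x 80 x 16 mm (x, y, z) with two upright steel dowels on its top, 110 mm apart. Origin: centre of the underside; z up. With the carrier home its underside lies on the block's top, 16 mm above this origin
- dowel_large (a point): foot of the large dowel (16 mm diameter) at the block's top face, on the block's centre line, 55 mm from the origin along the fixture's +x. Both dowels stand 24 mm above the top face; their upper 8 mm is a cone that narrows to 0.45 of the diameter
- dowel_small (a point): foot of the small dowel (10 mm diameter) at the block's top face, 55 mm from the fixture's origin along its -x
- console: switch console fixed to the bench: a grey enclosure 150 (up the slope) x 140 x 36 mm whose panel leans 35 degrees towards the console's -x (its front, the robot's side), on a dark stand 150 x 140 mm. Origin: centre of the underside, z up, 85 mm below the lever's pivot
- guard_bar (a point): middle of a horizontal 12 mm guard bar, 137 mm long along the console's y, above the lever (console x = -32 mm, z = 258 mm), on legs at y = +-76 mm that slope back and down through x = 20, z = 200 mm to x = 45, z = 90 mm. It stands in the way of a gripper that points straight down; come in tilted, along the lever
- lever_pivot (a point): the lever's pivot in the middle of the panel face, 85 mm above the console's origin. The hinge axis runs up the slope of the panel: direction (cos 35, 0, sin 35) degrees in the console's frame. Two steel quadrant plates round it reach 48 mm from the pivot; each has a left and a right notch and a tooth between them
- lever (a joint): lever angle in rad. 0: off, leaning 22 degrees to the console's -y side (the robot's right) from the panel's normal; 0.768 (44 degrees): on, leaning 22 degrees to +y; both ends are hard stops. Locked, it has about 0.1 rad of play at each end. Light friction (0.06 N m), no spring: it stays where it is left once unlocked
- lever_tip (a point): top of the lever's black 14 mm ball end, 126 mm from the pivot along the lever (10 mm thick steel rod)
- collar (a joint): lift of the locking collar along the lever, m: 0 down (home), 0.014 fully up. A spring pulls it down with 3 N at the bottom, 6 N at the top. A cross pin under it sits in a notch of the quadrant; lifted 10 mm or more it clears the tooth and the lever can swing; lower, the lever is locked at either end
- collar_grip (a point): middle of the black locking collar, 77 mm from the pivot along the lever when down, moving with the lift; z along the lever to its tip, x up the slope along the hinge axis. The collar is 26 mm in diameter from 58 to 90 mm from the pivot, with a 34 mm flange from 90 to 96 mm. Gripped and carried round, it takes the lever along
- screwdriver: clutter, to be left alone: black-handled screwdriver, 190 mm long, lying; origin at the underside
- conduit: clutter, to be left alone: straight piece of white ribbed conduit, 27 mm thick, 170 mm long, lying, with a metal saddle clip; origin at the underside
- junction_box: clutter, to be left alone: open dark steel junction box, 100 x 62 x 42 mm high; origin at the underside
- pliers: clutter, to be left alone: pliers with yellow handles, 165 mm long, 18 mm high, lying; origin at the underside
- spray_can: clutter, to be left alone: upright aluminium spray can, 48 mm across, 155 mm tall; origin at the underside
- meter: clutter, to be left alone: black hand-held multimeter lying on its back, 150 x 75 x 44 mm high; origin at the underside
- lampholder: clutter, to be left alone: black lampholder with a glass bulb standing in it, 56 mm across, 124 mm tall; origin at the underside
Things that resemble listed ones, but are neither listed nor needed, are in the scene too. Leave any red look-alike of the fixture alone.

How it is judged:
By the outcome, as a careful person would: the job done as asked, in the order asked, and still so for the second after the job is handed in, with the robot touching nothing.
It also fails if it takes over 67 s, if anything falls off the work surface, if the arm or the gripper's body presses on something with over 40 N, if the wrist force passes 120 N, or if a joint passes its speed limit or range.

## Working session

There is one attempt and no reset: what is moved stays moved. The work goes in short steps, Python scripts to look and compute and a tool call to move; the robot and the scene stay as the last step left them, time stands still between calls to the robot, and variables do not carry over. Pictures are saved under pics/ and viewed, at most 10 in all, crops included, and the job is handed in when it is done.

Besides the shell and the picture viewer there is one more tool, called after "Call:" as name(argument=value, ...) on one line, values as JSON. play_rows: Moves the arm, as the interface text tells. Its arguments: {"type":"object","properties":{"plan":{"type":"array","items":{"type":"number"}},"squeeze":{"type":"number"}},"required":["plan"]}

```bash
ls; mkdir -p pics; python3 - <<'E'
from workcell import status, viewer, manip
import cv2
print(status.get_obs(), manip.tip_extent)
for n in ("scene","top"):
    im=viewer.camera(n); cv2.imwrite(f"pics/{n}0.png",im[:,:,::-1]); print(n,viewer.camera_model(n))
E
```

```text
pics
{'clock': 0.0, 'joint_pos': array([-1.33059479,  0.33290477, -0.06468589,  1.46094716,  0.02160383,
        1.34987326, -0.0884701 ]), 'joint_velocities': array([-0.00191531,  0.00012894, -0.00144042, -0.00010091, -0.00055208,
        0.00014227, -0.00013544]), 'tau': array([ 1.46552502e-04, -6.25436568e+01,  4.90647659e-02, -3.91615856e+01,
        1.62422756e-02,  9.95560287e-03, -4.06132472e-05]), 'position': array([0.16228903, 0.60319983, 0.24449254]), 'ee_rot': array([ 1.31003838e-01,  9.91381601e-01, -7.16190083e-04, -5.76002452e-05]), 'ft_force': array([0.63348383, 0.84037954, 0.52676663]), 'torque': array([-0.02801927,  0.01482508,  0.04624937]), 'grasp_force': 0.0, 'grip_width': 0.9971733489452616} 0.014
scene {'fx': 513.2964088210255, 'fy': 513.2964088210255, 'cx': 279.1937207785294, 'cy': 200.0591085462095, 'D': array([-0.1159943,  0.       ,  0.       ,  0.       ,  0.       ]), 'R': array([[-0.29746404,  0.95464727, -0.01279605],
       [ 0.64634245,  0.19149703, -0.73862732],
       [-0.70267815, -0.2279857 , -0.67399254]]), 't': array([ 0.17630457, -0.23161001,  1.96723371])}
top {'fx': 481.5786289534245, 'fy': 481.5786289534245, 'cx': 289.7193188275563, 'cy': 210.4186471997575, 'D': array([-0.0031676,  0.       ,  0.       ,  0.       ,  0.       ]), 'R': array([[ 0.01306931, -0.99971956, -0.01974844],
       [-0.99785518, -0.01177293, -0.06439288],
       [ 0.06414233,  0.02054765, -0.9977292 ]]), 't': array([0.01457502, 0.54263431, 1.48280363])}
```

View pics/scene0.png

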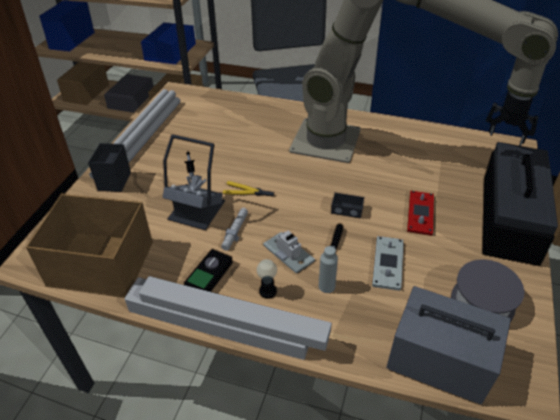

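View pics/top0.png

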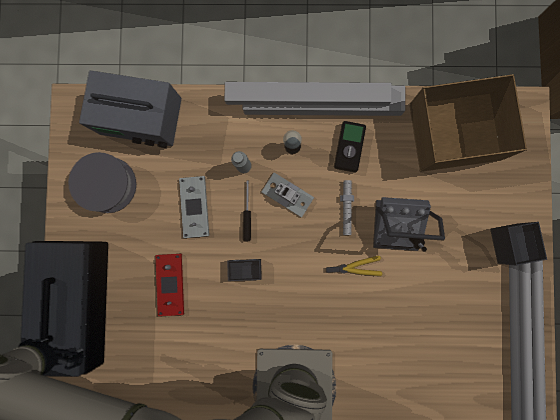

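The top view shows these candidates:
- **Carrier:** the only plate with a white breaker, at (287,194).
- **Fixture:** either the aluminium block at (193,207) or the red look-alike at (169,284). I choose the aluminium one.
- **Console:** at (405,222), with its lever near (425,245).

One close crop mosaic will check the choice.

```bash
python3 - <<'E'
import cv2,numpy as np
t=cv2.imread("pics/top0.png"); s=cv2.imread("pics/scene0.png")
c=lambda im,x,y,w,h:cv2.resize(im[y:y+h,x:x+w],(400,300),interpolation=cv2.INTER_CUBIC)
m=np.vstack([np.hstack([c(t,240,165,80,60),c(t,145,168,100,75)]),np.hstack([c(t,365,180,100,75),c(s,140,130,120,90)])])
cv2.imwrite("pics/mos.png",m)
E
```

```text
(no output)
```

View pics/mos.png

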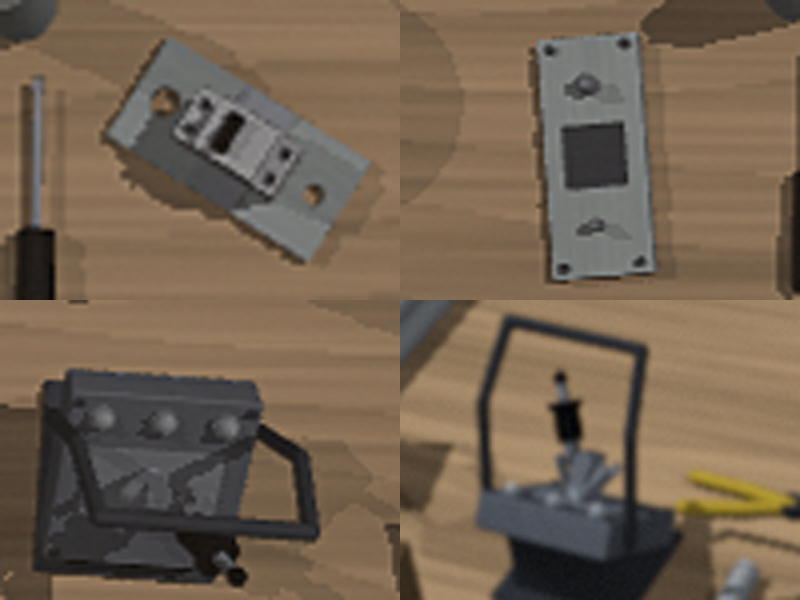

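The carrier shows its large hole at (272.6,185) and its small hole at (302.8,204). The aluminium fixture has its large dowel at the far end (192,189) and its small one near (194,225). The console lever leans right, with its ball at (424,249). Next I fit the poses.

```bash
cat > h.py <<'E'
import numpy as np, cv2
from scipy.spatial.transform import Rotation as R
from scipy.optimize import least_squares
from workcell import status, viewer, manip
def proj(m,X):
    K=np.array([[m["fx"],0,m["cx"]],[0,m["fy"],m["cy"]],[0,0,1]])
    return cv2.projectPoints(np.float64(X).reshape(-1,1,3),cv2.Rodrigues(m["R"])[0],m["t"],K,m["D"])[0].reshape(-1,2)
def world(p,X): # p=x,y,yaw
    return R.from_euler("z",p[2]).apply(X)+[p[0],p[1],0]
def fit(views,p0): # views: list of (model, X local, pixels)
    f=lambda p:np.concatenate([(proj(m,world(p,np.array(X)))-u).ravel() for m,X,u in views])
    r=least_squares(f,p0,loss="soft_l1"); return r.x,f(r.x)
def rowto(T_p,T_R):
    """turn/shift from current measured pose to target"""
    o=status.get_obs(); c=R.from_quat(o["ee_rot"])
    return np.degrees((c.inv()*T_R).as_rotvec()).round(2),c.inv().apply(T_p-o["position"]).round(4)
CAR=[[.055,0,.01],[-.055,0,.01]]+[[a*.075,b*.037,.01] for a in(1,-1) for b in(1,-1)]
FIX=[[.055,0,.04],[-.055,0,.04]]+[[a*.095,b*.04,.016] for a in(1,-1) for b in(1,-1)]
n=np.array([-np.sin(np.radians(35)),0,np.cos(np.radians(35))])
def lev(r,deg): a=np.radians(deg); return np.array([0,0,.085])+r*(np.cos(a)*n+np.sin(a)*np.array([0,1,0]))
E
python3 - <<'E'
from h import *
t=viewer.camera_model("top"); s=viewer.camera_model("scene")
u=lambda l,x,y,k:np.array(l,float)/k+[x,y]
c=u([[163,100],[314,195],[103,137],[167,38],[308,263],[371,160]],240,165,5)
# corners order:+x+y,+x-y,-x+y,-x-y (+x = upper left; +y = down-left)
p,r=fit([(t,CAR,c)],[.6,0,.5]);print("car",p,r.round(1))
f=u([[187,77],[194,222],[140,42],[237,34],[152,280],[255,270]],145,168,4)
p,r=fit([(t,FIX,f)],[.6,.2,0]);print("fix",p,r.round(1))
C=[[-.032,.0685,.258],[-.032,-.0685,.258],lev(.119,-22)]
a=u([[97,223],[315,230],[236,276]],365,180,4)
C2=[[-.032,.0685,.258],[-.032,-.0685,.258],lev(.119,-22)]
b=u([[110,320],[243,350],[160,377]],0,0,1); b=(b-[0,300])*.3+[140,130]
b[[0,1]]=b[[1,0]] if False else b[[0,1]]
for sw in (0,1):
    bb=b[[1,0,2]] if sw==0 else b
    p,r=fit([(t,C,a),(s,C2,bb)],[.55,-.3,0]);print("con",p,r.round(1))
E
```

```text
car [0.59210289 0.02910122 1.03123012] [ 0.   0.6 -0.4 -0.1  0.4 -0.1  0.  -0.2  0.1 -0.3 -0.1  0.2]
fix [0.55091448 0.32115555 0.0884774 ] [-0.4  1.1  0.   0.3 -0.4 -0.9  0.6 -0.9  0.3 -0.1 -0.   0.4]
con [ 0.49520415 -0.31201182 -0.03620595] [-0.2 -0.6 -1.7  0.2  0.2 -0.1  0.1 -1.3 -0.6 -0.5 -0.5 -0.4]
con [ 0.49455102 -0.31214905 -0.02506074] [ -0.   -0.1  -1.5   0.2   0.5  -0.1  40.    7.4 -40.7  -9.5  -0.7  -0.5]
```

```bash
cat >> h.py <<'E'
def down(ydeg): # tool down, tool y at world azimuth ydeg
    a=np.radians(ydeg); y=np.array([np.cos(a),np.sin(a),0]); z=np.array([0,0,-1.]); return R.from_matrix(np.c_[np.cross(y,z),y,z])
E
python3 - <<'E'
from h import *
print(rowto(np.array([.592,.029,.26]),down(np.degrees(1.031)-90)))
m=viewer.camera_model("wrist");o=status.get_obs();c=R.from_quat(o["ee_rot"])
print("cam in tool",c.inv().apply(-m["R"].T@m["t"]-o["position"]),(m["R"]@c.as_matrix()).round(2),m["fx"])
E
```

```text
(array([-4.0000e-02,  7.0000e-02,  1.0587e+02]), array([-0.5641, -0.443 , -0.0148]))
cam in tool [ 0.06963653  0.00051514 -0.12785918] [[ 0.    1.    0.  ]
 [-0.96  0.   -0.27]
 [-0.27  0.    0.96]] 364.37935353867726
```

Call:
play_rows(plan=[0,0,105.9,-0.564,-0.443,-0.015,1,0,0,105.9,-0.564,-0.443,-0.015,1,0,0,105.9,-0.564,-0.443,-0.015,1,0,0,105.9,-0.564,-0.443,-0.015,1,0,0,105.9,-0.564,-0.443,-0.015,1,0,0,105.9,-0.564,-0.443,-0.015,1,0,0,105.9,-0.564,-0.443,-0.015,1,0,0,105.9,-0.564,-0.443,-0.015,1,0,0,105.9,-0.564,-0.443,-0.015,1,0,0,105.9,-0.564,-0.443,-0.015,1,0,0,105.9,-0.564,-0.443,-0.015,1,0,0,105.9,-0.564,-0.443,-0.015,1,0,0,105.9,-0.564,-0.443,-0.015,1,0,0,105.9,-0.564,-0.443,-0.015,1,0,0,105.9,-0.564,-0.443,-0.015,1,0,0,105.9,-0.564,-0.443,-0.015,1])

```text
clock: 2.1
position: [0.5916, 0.0303, 0.2604]
ee_rot: [0.87, 0.493, 0.0, -0.0]
ft_force: [-0.2, 0.7, 0.8]
grip_width: 0.997
grasp_force: 0.0
```

```bash
python3 - <<'E'
from h import *
import pickle
m=viewer.camera_model("wrist");im=viewer.camera("wrist");o=status.get_obs()
pickle.dump(m,open("w1.pkl","wb"));cv2.imwrite("pics/w1.png",im[:,:,::-1])
print(o["clock"],o["position"],o["joint_pos"].round(2),o["ft_force"])
print(proj(m,world([.592,.029,1.031],np.array(CAR))).round(0).tolist(),rowto(np.array([.592,.029,.042]),down(np.degrees(1.031)-90)))
E
```

```text
2.15 [0.59169428 0.03003611 0.26044427] [-0.61  0.27  0.58  1.56 -0.15  1.36 -0.54] [ 0.0939856  -0.23953095  0.14383474]
[[281.0, 121.0], [281.0, 224.0], [244.0, 100.0], [319.0, 100.0], [248.0, 242.0], [314.0, 242.0]] (array([-0.01, -0.03,  0.04]), array([-0.0008,  0.0008,  0.2184]))
```

View pics/w1.png

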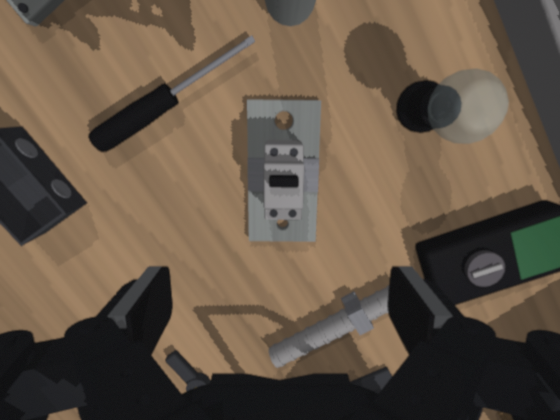

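The wrist view shows the carrier centred at about (283,170), with the large hole at (284,120) and plate corners near (247,99), (321,100), (249,241) and (316,242). That is 2 px to the right of the prediction. I refit using both views.

```bash
python3 - <<'E'
from h import *
import pickle
m=pickle.load(open("w1.pkl","rb"))
w=np.array([[284,120],[247.5,99.5],[321,100],[249,241],[316.5,241.5]])
X=[CAR[0]]+CAR[2:]
p,r=fit([(m,X,w)],[.59,.03,1.03]);print(p,r.round(1))
q=np.array([*((p[:2]+[.5921,.0291])/2),p[2]]);print(q)
print(rowto(np.array([p[0],p[1],.042]),down(np.degrees(p[2])-90)))
E
```

```text
[0.59433307 0.02821372 1.02495129] [ 0.   0.4 -0.5 -0.1  0.4 -0.   0.3 -0.1 -0.3 -0.2]
[0.59321653 0.02865686 1.02495129]
(array([-0.01, -0.03,  0.38]), array([-0.0003,  0.0032,  0.2184]))
```

Call:
play_rows(plan=[0,0,0.4,0,0.0025,0.06,1,0,0,0.4,0,0.0025,0.12,1,0,0,0.4,0,0.0025,0.17,1,0,0,0.4,0,0.0025,0.205,1,0,0,0.4,0,0.0025,0.218,0.8,0,0,0.4,0,0.0025,0.218,0.6,0,0,0.4,0,0.0025,0.218,0.3,0,0,0.4,0,0.0025,0.218,0.3,0,0,0.4,0,0.0025,0.218,0.3,0,0,0.4,0,0.0025,0.218,0.3], squeeze=50)

```text
clock: 3.4
position: [0.5952, 0.0281, 0.0441]
ee_rot: [0.872, 0.49, 0.001, 0.0]
ft_force: [-0.5, 0.6, 7.3]
grip_width: 0.42
grasp_force: 51.9
```

Call:
play_rows(plan=[0,0,0,0,0,-0.02,0.3,0,0,0,0,0,-0.06,0.3,0,0,0,0,0,-0.11,0.3,0,0,0,0,0,-0.15,0.3,0,0,0,0,0,-0.15,0.3])

```text
clock: 4.03
position: [0.5957, 0.0278, 0.1968]
ee_rot: [0.872, 0.49, 0.003, 0.001]
ft_force: [-0.2, 0.3, -3.6]
grip_width: 0.413
grasp_force: 51.1
```

```bash
python3 - <<'E'
from h import *
o=status.get_obs();print(o["position"],R.from_quat(o["ee_rot"]).as_matrix()[:,1],o["ft_force"],o["grip_width"],o["joint_pos"].round(2))
# target above fixture, tool y = fixture yaw -90
print(rowto(np.array([.551,.321,.19]),down(np.degrees(.0885)-90)))
E
```

```text
[0.5956888  0.02776195 0.19684041] [ 0.85369954 -0.52074581  0.00457146] [-0.2493516   0.27457926 -3.56375863] 0.41305675483901805 [-0.59  0.32  0.58  1.64 -0.19  1.23 -0.52]
(array([ 0.11, -0.38, 53.55]), array([ 0.227 , -0.1909,  0.0071]))
```

```bash
python3 - <<'E'
from h import *
print(rowto(np.array([.564,.172,.24]),down(np.degrees(.0885)-90)))
E
```

```text
(array([ 0.11, -0.38, 53.55]), array([ 0.1068, -0.102 , -0.0431]))
```

Call:
play_rows(plan=[0,0,0,0,0,-0.043,0.3,0.1,-0.4,10,0.03,-0.03,-0.043,0.3,0.1,-0.4,20,0.06,-0.06,-0.043,0.3,0.1,-0.4,30,0.09,-0.085,-0.043,0.3,0.1,-0.4,40,0.107,-0.102,-0.043,0.3,0.1,-0.4,48,0.107,-0.102,-0.043,0.3,0.1,-0.4,53.5,0.107,-0.102,-0.043,0.3,0.1,-0.4,53.5,0.107,-0.102,-0.043,0.3,0.1,-0.4,53.5,0.107,-0.102,-0.043,0.3])

```text
clock: 5.15
position: [0.5623, 0.1723, 0.235]
ee_rot: [0.999, 0.046, -0.004, 0.001]
ft_force: [0.3, -0.7, -2.8]
grip_width: 0.419
grasp_force: 51.2
```

```bash
python3 - <<'E'
from h import *
import pickle
o=status.get_obs();m=viewer.camera_model("wrist");im=viewer.camera("wrist")
pickle.dump((m,o),open("w2.pkl","wb"));cv2.imwrite("pics/w2.png",cv2.resize(im[:,:,::-1],(800,600),interpolation=cv2.INTER_CUBIC))
print(o["clock"],o["position"],o["ft_force"])
print(proj(m,world([.551,.321,.0885],np.array(FIX))).round(0).tolist())
E
```

```text
5.15 [0.5623463  0.17226893 0.23504694] [ 0.27312378 -0.72293195 -2.77000032]
[[106.0, 117.0], [121.0, 237.0], [68.0, 69.0], [158.0, 70.0], [97.0, 265.0], [174.0, 265.0]]
```

View pics/w2.png

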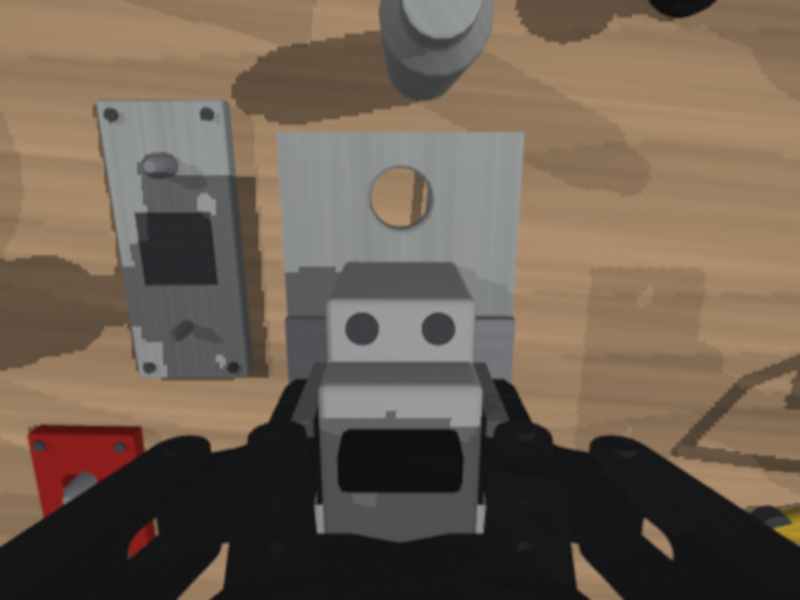

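The gripped carrier has its large hole at (401,197) in the 800-wide picture. The fixture's corners are near (95,103), (225,100), (138,378) and (245,377), and the dowel at (160,165). I zoom to measure exactly.

```bash
python3 - <<'E'
import cv2,numpy as np
t=cv2.imread("pics/w2.png")
a=cv2.resize(t[80:400,80:280],(375,600),interpolation=cv2.INTER_CUBIC)
b=cv2.resize(t[110:390,260:540],(425,425),interpolation=cv2.INTER_CUBIC)
m=np.zeros((600,800,3),np.uint8);m[:,:375]=a;m[:425,375:]=b
cv2.imwrite("pics/mos2.png",m)
E
```

```text
(no output)
```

View pics/mos2.png

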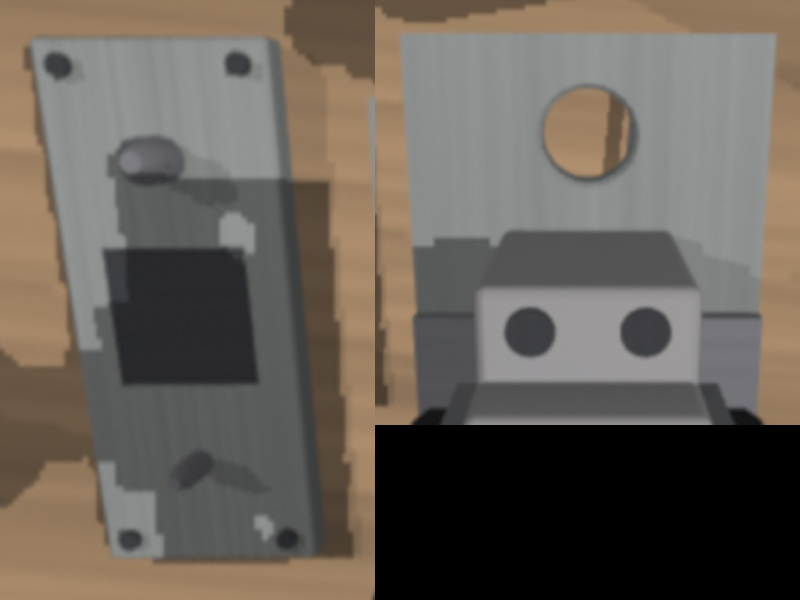

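```bash
python3 - <<'E'
from h import *
import pickle
m,o=pickle.load(open("w2.pkl","rb")); k=1/1.428571
fx=lambda l:(np.array(l,float)/1.875+80)*k
cx=lambda l:((np.array(l,float)-[375,0])/(425/280)+[260,110])*k
X=[[.055,0,.04],[-.055,0,.04]]+FIX[2:]
pf,r=fit([(m,X,fx([[129,160],[180,480],[32,39],[269,39],[111,555],[314,555]]))],[.55,.32,.09]);print("fix",pf,r.round(1))
T=R.from_quat(o["ee_rot"]); P=o["position"]
# carrier in tool frame: carrier x=tool x, y=-tool y, z=-tool z ; params x,y,z(underside below TCP),yaw,pitch
C0=R.from_matrix(np.diag([1,-1,-1.]))
pts=cx([[589,132],[401,34],[776,34]]); Xc=np.array([CAR[0],[.075,.037,.01],[.075,-.037,.01]])
ep=cx([[414,310],[763,310]])
def pose(p): return T.apply(R.from_euler("z",p[3]).apply(np.array([p[0],p[1],p[2]]))),0
def W(p,X):
    Rt=C0*R.from_euler("zy",[p[3],p[4]])
    return T.apply(Rt.apply(X)+[p[0],p[1],p[2]])+P
def f(p,w=1):
    e=(proj(m,W(p,Xc))-pts).ravel()
    for s,q in zip((1,-1),ep):
        a,b=proj(m,W(p,np.array([[.075,s*.037,.01],[-.02,s*.037,.01]])))
        e=np.append(e,a[0]+(b[0]-a[0])*(q[1]-a[1])/(b[1]-a[1])-q[0])
    return np.r_[e,(p[4])/.01,(p[2]-.0435)/.002]
r=least_squares(f,[0,0,.043,0,0]);print("car in tool",r.x,f(r.x).round(2))
g=W(r.x,np.array([[0,0,0],[.055,0,0],[-.055,0,0]]));print(g)
print("tool tilt",T.as_matrix()[:,2])
E
```

```text
fix [0.55188116 0.32120634 0.09581794] [ 1.4  0.1 -1.7  1.2 -1.4 -2.   0.3 -2.2 -0.2  1.5  1.4  1.1]
car in tool [-0.00124161 -0.00028902  0.04406779  0.00059888  0.00644955] [-0.18  1.79 -0.58 -0.78  0.72 -0.82  1.1  -1.07  0.64  0.28]
[[0.56076535 0.17234372 0.19098913]
 [0.61552567 0.17741598 0.19022767]
 [0.50600504 0.16727146 0.19175059]]
tool tilt [-0.00721864 -0.00225166 -0.99997141]
```

```bash
python3 - <<'E'
from h import *
print(rowto(np.array([.5525,.3210,.105]),down(np.degrees(.092)-90)))
E
```

```text
(array([ 0.09,  0.41, -0.03]), array([ 0.0046, -0.1492,  0.1299]))
```

Call:
play_rows(plan=[0,0.4,0,0.002,-0.04,0,0.3,0,0.4,0,0.004,-0.09,0,0.3,0,0.4,0,0.0046,-0.13,0,0.3,0,0.4,0,0.0046,-0.149,0,0.3,0,0.4,0,0.0046,-0.149,0.04,0.3,0,0.4,0,0.0046,-0.149,0.09,0.3,0,0.4,0,0.0046,-0.149,0.12,0.3,0,0.4,0,0.0046,-0.149,0.13,0.3,0,0.4,0,0.0046,-0.149,0.13,0.3])

```text
clock: 6.32
position: [0.5534, 0.3204, 0.1054]
ee_rot: [0.999, 0.045, 0.0, 0.001]
ft_force: [0.2, -0.9, -2.6]
grip_width: 0.421
grasp_force: 51.1
```

```bash
python3 - <<'E'
from h import *
import pickle
o=status.get_obs();m=viewer.camera_model("wrist");im=viewer.camera("wrist");s=viewer.camera("scene")
pickle.dump((m,o),open("w3.pkl","wb"))
a=cv2.resize(im[60:270,140:420,::-1],(480,360),interpolation=cv2.INTER_CUBIC)
b=cv2.resize(s[200:320,340:440,::-1],(300,360),interpolation=cv2.INTER_CUBIC)
cv2.imwrite("pics/mos3.png",np.hstack([a,b]))
print(o["clock"],o["position"],o["ft_force"],R.from_quat(o["ee_rot"]).as_matrix()[:,2])
print(rowto(np.array([.5525,.3210,.105]),down(np.degrees(.092)-90)))
E
```

```text
6.325 [0.55338281 0.32044345 0.10544875] [ 0.24380851 -0.90238255 -2.62920792] [ 4.94710721e-04 -1.72878141e-03 -9.99998383e-01]
(array([ 0.02, -0.13, -0.14]), array([-0.0015, -0.    ,  0.0017]))
```

View pics/mos3.png

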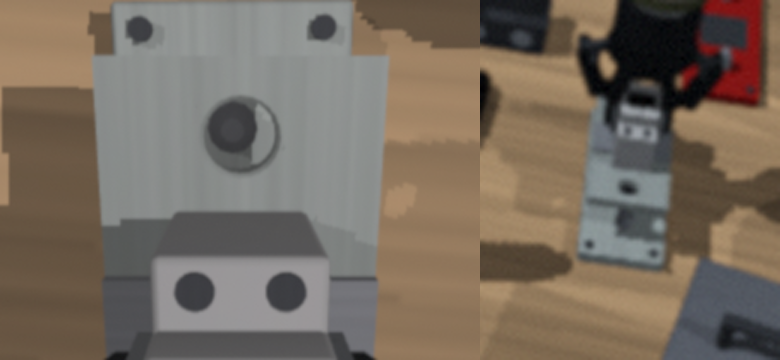

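Through the large hole, whose centre is at crop (242,133), the dowel tip shows at about (231,128). I turn this into an offset.

```bash
cat >> h.py <<'E'
def ray(m,u,z):
    K=np.array([[m["fx"],0,m["cx"]],[0,m["fy"],m["cy"]],[0,0,1]])
    d=np.r_[cv2.undistortPoints(np.float64(u).reshape(1,1,2),K,m["D"]).ravel(),1]@m["R"]; c=-m["R"].T@m["t"]
    return c+d*(z-c[2])/d[2]
E
python3 - <<'E'
from h import *
import pickle
m,o=pickle.load(open("w3.pkl","rb"));P=o["position"];T=R.from_quat(o["ee_rot"])
px=lambda u:np.array(u)/1.7143+[140,60]
zt=P[2]-.044+.010
h=ray(m,px([242,133]),zt); d=ray(m,px([231,129]),.040); d2=ray(m,px([232,126]),.034)
print("hole",h,"dowel",d,d2,"diff tool",T.inv().apply(d-h),T.inv().apply(d2-h))
# fixture far edge corners: crop (112,3),(353,2) z=.016 ; carrier corners (94,56),(388,56)
a,b=ray(m,px([112,3]),.016),ray(m,px([353,2]),.016); e,f=ray(m,px([94,56]),zt),ray(m,px([388,56]),zt)
print("fix edge",(a+b)/2,np.linalg.norm(a-b),"car edge",(e+f)/2,np.linalg.norm(e-f),"diff tool",T.inv().apply((a+b)/2-(e+f)/2))
print("yaw fix,car,tool",[np.arctan2(*(v[[0,1]]*[-1,1])) for v in (a-b,e-f)],np.arctan2(*T.as_matrix()[[1,0],0]))
print("hole via est",P+T.apply([.054,-.0003,0]), world([.5515,.3212,.092],np.array([.055,0,0])))
E
```

```text
hole [0.60793777 0.32531556 0.07144875] dowel [0.60625149 0.32832981 0.04      ] [0.60673596 0.32812207 0.034     ] diff tool [-0.00142106 -0.0032083   0.03144265] [-0.00095911 -0.00296874  0.03744324]
fix edge [0.64464085 0.33140728 0.016     ] 0.07821031968667012 car edge [0.62657361 0.32724587 0.07144875] 0.07265225646120678 diff tool [ 0.01834787 -0.0026296   0.0554504 ]
yaw fix,car,tool [np.float64(0.09383019458464717), np.float64(0.08977503842839657)] 0.08940322011170454
hole via est [0.60714036 0.3255636  0.10546649] [0.6062674  0.32625287 0.        ]
```

Call:
play_rows(plan=[0,0,-0.2,-0.0013,-0.0027,0.004,0.3,0,0,-0.2,-0.0013,-0.0027,0.01,0.3,0,0,-0.2,-0.0013,-0.0027,0.016,0.3,0,0,-0.2,-0.0013,-0.0027,0.021,0.3,0,0,-0.2,-0.0013,-0.0027,0.024,0.3,0,0,-0.2,-0.0013,-0.0027,0.027,0.3,0,0,-0.2,-0.0013,-0.0027,0.029,0.3,0,0,-0.2,-0.0013,-0.0027,0.029,0.3])

```text
clock: 7.42
position: [0.5515, 0.3233, 0.076]
ee_rot: [0.999, 0.047, 0.0, 0.001]
ft_force: [-0.4, -0.7, -2.7]
grip_width: 0.42
grasp_force: 51.3
```

Call:
play_rows(plan=[0,0,0,0,0,0.002,0.3,0,0,0,0,0,0.004,0.3,0,0,0,0,0,0.005,0.3,0,0,0,0,0,0.006,0.3,0,0,0,0,0,0.006,0.3])

```text
clock: 8.05
position: [0.5516, 0.3233, 0.07]
ee_rot: [0.999, 0.047, 0.0, 0.001]
ft_force: [2.4, -1.3, -2.8]
grip_width: 0.411
grasp_force: 51.3
```

Call:
play_rows(plan=[0,0,0,0.0003,0,0.002,0.3,0,0,0,0.0004,0,0.004,0.3,0,0,0,0.0004,0,0.006,0.3,0,0,0,0.0004,0,0.0075,0.3,0,0,0,0.0004,0,0.0085,0.3,0,0,0,0.0004,0,0.009,0.3,0,0,0,0.0004,0,0.009,0.3])

```text
clock: 8.93
position: [0.5519, 0.3234, 0.061]
ee_rot: [0.999, 0.047, 0.0, 0.001]
ft_force: [1.9, -3.1, -2.2]
grip_width: 0.415
grasp_force: 51.4
```

Call:
play_rows(plan=[0,0,0,0,-0.0002,0.0008,0.3,0,0,0,0,-0.0002,0.0014,0.3,0,0,0,0,-0.0002,0.002,0.3,0,0,0,0,-0.0002,0.002,0.3])

```text
clock: 9.43
position: [0.5519, 0.3235, 0.0601]
ee_rot: [0.999, 0.047, 0.0, 0.001]
ft_force: [-3.2, -6.8, 10.9]
grip_width: 0.417
grasp_force: 52.9
```

Seated, with a 14 N contact reaction. I release gently and withdraw.

Call:
play_rows(plan=[0,0,0,0,-0.0002,0.0012,0.45,0,0,0,0,-0.0002,0.0012,0.6,0,0,0,0,-0.0002,0.0012,1,0,0,0,0,-0.0002,0.0012,1,0,0,0,0,0,0,1,0,0,0,0,0,-0.04,1,0,0,0,0,0,-0.1,1,0,0,0,0,0,-0.16,1,0,0,0,0,0,-0.2,1,0,0,0,0,0,-0.2,1])

```text
clock: 10.68
position: [0.5532, 0.3244, 0.2629]
ee_rot: [0.999, 0.046, 0.003, -0.001]
ft_force: [-0.1, -0.5, -1.2]
grip_width: 0.997
grasp_force: 0.0
```

```bash
python3 - <<'E'
from h import *
import pickle
o=status.get_obs();m=viewer.camera_model("wrist");im=viewer.camera("wrist");s=viewer.camera("scene")
a=cv2.resize(im[40:340,80:480,::-1],(480,360),interpolation=cv2.INTER_CUBIC)
b=cv2.resize(s[200:320,340:440,::-1],(300,360),interpolation=cv2.INTER_CUBIC)
cv2.imwrite("pics/mos4.png",np.hstack([a,b]))
print(o)
E
```

```text
{'clock': 10.675, 'joint_pos': array([-1.04353515,  0.39172958,  0.59649294,  1.42186923, -0.21957445,
        1.38893525, -1.92181483]), 'joint_velocities': array([ 0.00174942,  0.04095024, -0.01863657,  0.07672409, -0.00776539,
       -0.03705105,  0.00391557]), 'tau': array([ -0.36693715, -60.6688571 ,   9.63550061, -40.64397454,
         0.08617403,   0.64445978,  -0.08990583]), 'position': array([0.55318935, 0.32442583, 0.2628845 ]), 'ee_rot': array([ 0.99891523,  0.04647744,  0.00264551, -0.0010982 ]), 'ft_force': array([-0.05430251, -0.54885541, -1.15882118]), 'torque': array([-0.03952498,  0.00727358,  0.01556561]), 'grasp_force': 0.0, 'grip_width': 0.9971781934105549}
```

View pics/mos4.png

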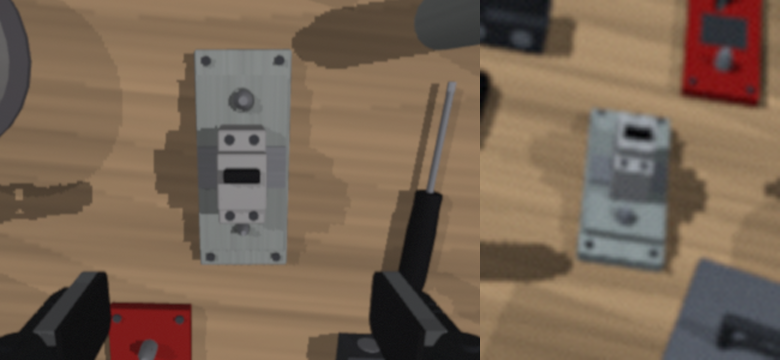

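The carrier lies flat with both dowels showing through its holes: large at crop (241,99) and small at (241,230). Next is the console: I'll come in tilted along the lever, closing along the hinge axis.

```bash
cat >> h.py <<'E'
CON=[.495,-.312,-.036]
def levpose(con,r,deg):
    """TCP on lever line at r from pivot, tool z down the lever, tool y up the slope"""
    Rz=R.from_euler("z",con[2]); l=lev(1,deg)-lev(0,0); u=np.array([np.cos(np.radians(35)),0,np.sin(np.radians(35))])
    return world(con,lev(r,deg)), Rz*R.from_matrix(np.c_[np.cross(u,-l),u,-l])
E
python3 - <<'E'
from h import *
p,T=levpose(CON,.18,-22);print(p,T.as_matrix().round(2))
print(rowto(np.array([.37,-.24,.31]),T)); print(rowto(p,T))
E
```

```text
[ 0.39690915 -0.37594011  0.22171082] [[-0.18  0.82  0.54]
 [ 0.93 -0.03  0.36]
 [ 0.31  0.57 -0.76]]
(array([-13.1 ,  42.94, -85.47]), array([-0.2334,  0.5447, -0.0506]))
(array([-13.1 ,  42.94, -85.47]), array([-0.2193,  0.6824,  0.0379]))
```

Call:
play_rows(plan=[-13.1,42.9,-85.5,-0.233,0.545,-0.051,0.6,-13.1,42.9,-85.5,-0.233,0.545,-0.051,0.6,-13.1,42.9,-85.5,-0.233,0.545,-0.051,0.6,-13.1,42.9,-85.5,-0.233,0.545,-0.051,0.6,-13.1,42.9,-85.5,-0.233,0.545,-0.051,0.6,-13.1,42.9,-85.5,-0.233,0.545,-0.051,0.6,-13.1,42.9,-85.5,-0.233,0.545,-0.051,0.6,-13.1,42.9,-85.5,-0.233,0.545,-0.051,0.6,-13.1,42.9,-85.5,-0.233,0.545,-0.051,0.6,-13.1,42.9,-85.5,-0.233,0.545,-0.051,0.6,-13.1,42.9,-85.5,-0.233,0.545,-0.051,0.6,-13.1,42.9,-85.5,-0.233,0.545,-0.051,0.6,-13.1,42.9,-85.5,-0.233,0.545,-0.051,0.6,-13.1,42.9,-85.5,-0.233,0.545,-0.051,0.6])

```text
clock: 12.52
position: [0.3685, -0.2451, 0.3097]
ee_rot: [0.637, 0.688, 0.336, 0.087]
ft_force: [0.9, 1.7, 0.5]
grip_width: 0.597
grasp_force: 0.0
```

```bash
python3 - <<'E'
from h import *
p,T=levpose(CON,.18,-22);o=status.get_obs();print(o["clock"],o["position"],o["joint_pos"].round(2),o["ft_force"],o["grip_width"])
print(rowto(np.array([.37,-.24,.31]),T)); print(rowto(p,T))
E
```

```text
12.525 [ 0.36851019 -0.245052    0.3096772 ] [-0.19 -0.44  0.95  2.05 -0.36  1.19  0.93] [0.87584847 1.71694062 0.48547396] 0.5971377851916665
(array([ 0.15,  0.23, -0.42]), array([0.0046, 0.0012, 0.0023]))
(array([ 0.15,  0.23, -0.42]), array([-0.1545, -0.0223,  0.0364]))
```

Call:
play_rows(plan=[0,0,0,-0.04,-0.006,0.009,0.6,0,0,0,-0.09,-0.013,0.02,0.6,0,0,0,-0.13,-0.02,0.03,0.6,0,0,-0.3,-0.154,-0.0223,0.036,0.6,0,0,-0.3,-0.154,-0.0223,0.036,0.6,0,0,-0.3,-0.154,-0.0223,0.036,0.6])

```text
clock: 13.28
position: [0.3988, -0.3708, 0.2175]
ee_rot: [0.635, 0.692, 0.333, 0.083]
ft_force: [-0.5, -0.2, 0.3]
grip_width: 0.596
grasp_force: 0.0
```

```bash
python3 - <<'E'
from h import *
import pickle
o=status.get_obs();m=viewer.camera_model("wrist");im=viewer.camera("wrist");pickle.dump((m,o),open("w5.pkl","wb"))
cv2.imwrite("pics/w5.png",cv2.resize(im[:,:,::-1],(800,600),interpolation=cv2.INTER_CUBIC))
print(o["clock"],o["position"],o["joint_pos"].round(2),o["ft_force"])
print((proj(m,world(CON,np.array([lev(.119,-22),lev(.096,-22),lev(.048,-22),lev(0,0),[-.032,.0685,.258],[-.032,-.0685,.258]])))*1.42857).round(0).tolist())
print(rowto(*levpose(CON,.18,-22)))
E
```

```text
13.275 [ 0.3987692  -0.37077176  0.21748367] [ 0.13  0.4   1.12  1.87 -1.03  1.48  1.67] [-0.48952419 -0.19195747  0.34537424]
[[406.0, 351.0], [406.0, 331.0], [405.0, 299.0], [405.0, 277.0], [647.0, -25.0], [672.0, 437.0]]
(array([-0.32, -0.05, -0.01]), array([-0.0044, -0.0006, -0.0045]))
```

View pics/w5.png

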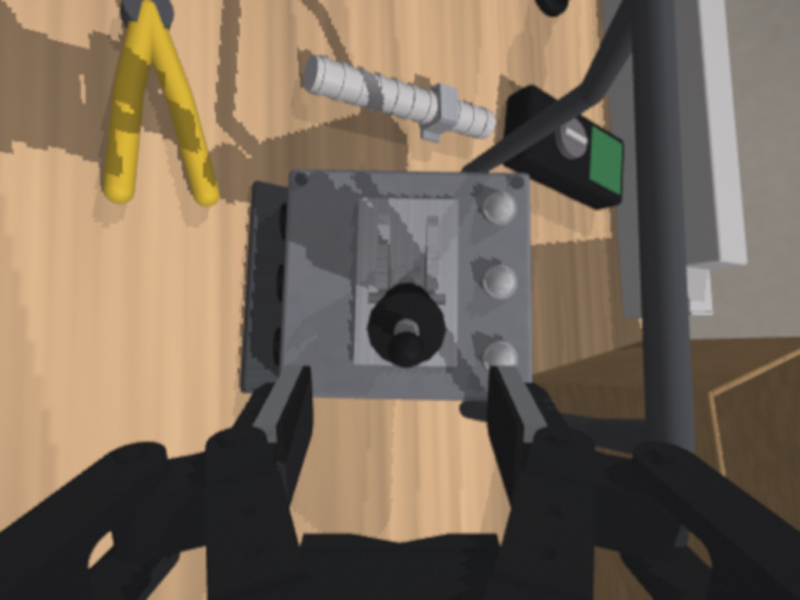

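The lever is centred between the fingers, with the ball at (406,348) and the flange at (406,323), against predictions of (406,351) and (406,331). The guard bar at x≈665 is clear. I approach along the lever.

```bash
sed -i 's/^CON=.*/CON=[.495,-.310,-.036]/' h.py; python3 - <<'E'
from h import *
print(rowto(*levpose(CON,.18,-22)),rowto(*levpose(CON,.073,-22)))
E
```

```text
(array([-0.32, -0.05, -0.01]), array([-0.0025, -0.0006, -0.0038])) (array([-0.32, -0.05, -0.01]), array([-0.0026, -0.    ,  0.1032]))
```

Call:
play_rows(plan=[-0.3,0,0,-0.0026,0,0,0.6,-0.3,0,0,-0.0026,0,0.03,0.6,-0.3,0,0,-0.0026,0,0.06,0.6,-0.3,0,0,-0.0026,0,0.085,0.6,-0.3,0,0,-0.0026,0,0.1,0.6,-0.3,0,0,-0.0026,0,0.103,0.6,-0.3,0,0,-0.0026,0,0.103,0.6])

```text
clock: 14.2
position: [0.4557, -0.335, 0.1438]
ee_rot: [0.632, 0.693, 0.337, 0.088]
ft_force: [-4.5, 2.4, -14.8]
grip_width: 0.598
grasp_force: 0.0
```

```bash
python3 - <<'E'
from h import *
o=status.get_obs();print(o["position"],o["ft_force"],rowto(*levpose(CON,.073,-22)))
E
```

```text
[ 0.45568549 -0.33502233  0.14379265] [ -4.51800035   2.42586131 -14.82986373] (array([ 0.18, -0.08,  0.31]), array([-0.0018, -0.0023,  0.002 ]))
```

Call:
play_rows(plan=[0,0,0,0,0,0,0.6,0,0,0,0,0,0,0.6])

```text
clock: 14.45
position: [0.4555, -0.3352, 0.1438]
ee_rot: [0.632, 0.693, 0.337, 0.087]
ft_force: [-5.2, 4.3, -12.3]
grip_width: 0.606
grasp_force: 0.0
```

```bash
python3 - <<'E'
from h import *
o=status.get_obs();print(o["position"],o["ft_force"],o["torque"],o["joint_pos"].round(3),o["joint_velocities"].round(3),rowto(*levpose(CON,.073,-22)))
s=viewer.camera("scene"); cv2.imwrite("pics/s6.png",cv2.resize(s[90:250,120:280,::-1],(600,600),interpolation=cv2.INTER_CUBIC))
E
```

```text
[ 0.45554125 -0.33516154  0.14375208] [ -5.2333921    4.25950614 -12.32121879] [-0.88963252  2.42225742  0.76540066] [ 0.103  0.487  1.016  1.945 -1.176  1.342  1.727] [ 0.    -0.001  0.001  0.002 -0.     0.001 -0.   ] (array([ 0.17, -0.1 ,  0.31]), array([-0.0017, -0.0022,  0.0021]))
```

Call:
play_rows(plan=[0,0,0,-0.001,-0.0015,0,0.6,0,0,0,-0.001,-0.003,0,0.6,0,0,0,-0.001,-0.003,0,0.6])

```text
clock: 14.88
position: [0.4548, -0.3377, 0.1436]
ee_rot: [0.631, 0.692, 0.338, 0.09]
ft_force: [-0.6, 0.3, -0.9]
grip_width: 0.596
grasp_force: 0.0
```

```bash
python3 - <<'E'
from h import *
o=status.get_obs();print(o["position"],o["ft_force"],R.from_quat(o["ee_rot"]).inv().apply(o["ft_force"]),o["torque"],rowto(*levpose(CON,.073,-22)))
E
```

```text
[ 0.45482667 -0.33773905  0.14361316] [-0.57282098  0.31954786 -0.92408328] [ 0.12640249 -1.01099813  0.49605425] [-0.38394124  0.68926187  0.0207176 ] (array([0.4 , 0.05, 0.4 ]), array([ 0.0007, -0.0016,  0.0033]))
```

Call:
play_rows(plan=[0.4,0,0.4,0.0005,-0.0015,0.002,0.6,0.4,0,0.4,0.0005,-0.0015,0.002,0.5,0.4,0,0.4,0.0005,-0.0015,0.002,0.4,0.4,0,0.4,0.0005,-0.0015,0.002,0.2,0.4,0,0.4,0.0005,-0.0015,0.002,0.2,0.4,0,0.4,0.0005,-0.0015,0.002,0.2], squeeze=50)

```text
clock: 15.62
position: [0.4552, -0.3369, 0.1416]
ee_rot: [0.634, 0.691, 0.336, 0.087]
ft_force: [2.6, -0.9, 6.2]
grip_width: 0.377
grasp_force: 49.1
```

```bash
python3 - <<'E'
from h import *
o=status.get_obs();print(o["position"],o["ft_force"],R.from_quat(o["ee_rot"]).inv().apply(o["ft_force"]),o["torque"],rowto(*levpose(CON,.073,-22)))
E
```

```text
[ 0.4551616 -0.3369135  0.1415792] [ 2.58203237 -0.87794533  6.17567213] [ 0.59972359  5.68473173 -3.59176312] [-0.12941367 -0.45907314 -0.31083848] (array([0.04, 0.08, 0.02]), array([ 0.0006, -0.0006,  0.0012]))
```

Call:
play_rows(plan=[0,0,0,0,0,-0.003,0.2,0,0,0,0,0,-0.006,0.2,0,0,0,0,0,-0.009,0.2,0,0,0,0,0,-0.012,0.2,0,0,0,0,0,-0.013,0.2,0,0,0,0,0,-0.013,0.2], squeeze=70)

```text
clock: 16.38
position: [0.4485, -0.3405, 0.1507]
ee_rot: [0.634, 0.692, 0.336, 0.086]
ft_force: [9.2, 1.1, -2.2]
grip_width: 0.366
grasp_force: 69.5
```

```bash
python3 - <<'E'
from h import *
o=status.get_obs();print(o["position"],o["ft_force"],R.from_quat(o["ee_rot"]).inv().apply(o["ft_force"]),o["torque"],rowto(*levpose(CON,.073,-22)),o["joint_pos"].round(2))
E
```

```text
[ 0.44847154 -0.34048457  0.15073704] [ 9.18814468  1.13060517 -2.22300604] [-1.29763672  6.21413679  7.09525682] [-0.31951814 -0.66040983 -0.50219658] (array([-0.01, -0.02,  0.03]), array([-0.0001, -0.0005,  0.0131])) [ 0.11  0.48  1.03  1.94 -1.16  1.36  1.72]
```

Collar lifted about 12 mm with the spring force felt. I compute the swing rows.

```bash
python3 - <<'E'
from h import *
p0,T0=levpose(CON,.0862,-22)
for d in (6,12,18,24,30,36,42,44,45,46):
    p,T=levpose(CON,.0865,-22+d); print(d,np.degrees((T0.inv()*T).as_rotvec()).round(1),T0.inv().apply(p-p0).round(4))
E
```

```text
6 [-0. -6.  0.] [ 0.009  -0.      0.0002]
12 [ -0. -12.   0.] [ 0.018  -0.      0.0016]
18 [ -0. -18.   0.] [ 0.0267 -0.      0.0039]
24 [ -0. -24.   0.] [ 0.0352 -0.      0.0072]
30 [ -0. -30.   0.] [ 0.0432 -0.      0.0113]
36 [ -0. -36.   0.] [ 0.0508 -0.      0.0162]
42 [  0. -42.   0.] [ 0.0579 -0.      0.0219]
44 [ -0. -44.   0.] [0.0601 0.     0.024 ]
45 [ -0. -45.   0.] [0.0612 0.     0.025 ]
46 [  0. -46.   0.] [0.0622 0.     0.0261]
```

Call:
play_rows(plan=[0,0,0,0,0.0005,-0.001,0.2,0,-3,0,0.0045,0.0005,-0.001,0.2,0,-6,0,0.009,0.0005,-0.0008,0.2,0,-9,0,0.0135,0.0005,-0.0002,0.2,0,-12,0,0.018,0.0005,0.0006,0.2,0,-15,0,0.0224,0.0005,0.0017,0.2,0,-18,0,0.0267,0.0005,0.0029,0.2,0,-18,0,0.0267,0.0005,0.0029,0.2])

```text
clock: 17.38
position: [0.4458, -0.3117, 0.1571]
ee_rot: [0.677, 0.67, 0.235, 0.193]
ft_force: [15.9, -0.0, -12.4]
grip_width: 0.364
grasp_force: 73.1
```

```bash
python3 - <<'E'
from h import *
o=status.get_obs();print(R.from_quat(o["ee_rot"]).inv().apply(o["ft_force"]),o["torque"],rowto(*levpose(CON,.086,-4)),o["joint_pos"].round(2))
E
```

```text
[-0.91243894  5.86731068 19.3381111 ] [-0.30306632 -0.20860257 -0.28273096] (array([ 0.14, -0.25,  0.11]), array([-0.0026, -0.0012,  0.0012])) [-0.46 -0.06  1.27  2.2  -0.7   0.69  1.3 ]
```

Call:
play_rows(plan=[0,-2,0,0.003,0,0.0008,0.2,0,-4,0,0.006,0,0.001,0.2,0,-6,0,0.009,0,0.0013,0.2,0,-6,0,0.009,0,0.0013,0.2])

```text
clock: 17.88
position: [0.4462, -0.3048, 0.1566]
ee_rot: [0.689, 0.659, 0.196, 0.228]
ft_force: [19.6, -1.2, -11.3]
grip_width: 0.365
grasp_force: 73.1
```

```bash
python3 - <<'E'
from h import *
o=status.get_obs();print(R.from_quat(o["ee_rot"]).inv().apply(o["ft_force"]),rowto(*levpose(CON,.086,2)),o["joint_pos"].round(2))
E
```

```text
[ 0.19122219  9.6248467  20.53661267] (array([0.  , 0.02, 0.09]), array([-0.0004, -0.001 ,  0.0008])) [-0.3  -0.18  0.99  2.26 -0.4   0.5   0.98]
```

Call:
play_rows(plan=[0,0,0,0,0.0008,0.0007,0.2,0,-1.3,0,0.004,0.0008,0.0008,0.2,0,-2.5,0,0.0079,0.0008,0.0011,0.2,0,-3.8,0,0.0118,0.0008,0.0015,0.2,0,-5,0,0.0157,0.0008,0.0021,0.2,0,-6.3,0,0.0196,0.0008,0.0029,0.2,0,-7.5,0,0.0234,0.0008,0.0038,0.2,0,-7.5,0,0.0234,0.0008,0.0038,0.2])

```text
clock: 18.88
position: [0.4499, -0.2834, 0.1533]
ee_rot: [0.701, 0.642, 0.15, 0.271]
ft_force: [15.3, -7.1, -9.9]
grip_width: 0.363
grasp_force: 73.2
```

```bash
python3 - <<'E'
from h import *
o=status.get_obs();print(R.from_quat(o["ee_rot"]).inv().apply(o["ft_force"]),o["torque"],rowto(*levpose(CON,.086,17)),o["joint_pos"].round(2))
E
```

```text
[-3.59002075  7.02512393 17.87661739] [-0.61320571 -0.49371717 -0.45030874] (array([ 0.01, -7.36,  0.03]), array([ 0.0002, -0.0015,  0.0001])) [-0.06 -0.2   0.59  2.34 -0.07  0.35  0.53]
```

Call:
play_rows(plan=[0,-0.5,0,0.003,0.0005,0.001,0.2,0,-1,0,0.006,0.0005,0.0018,0.2,0,-1,0,0.009,0.0005,0.0023,0.2,0,-1,0,0.009,0.0005,0.0023,0.2])

```text
clock: 19.38
position: [0.4525, -0.2755, 0.1508]
ee_rot: [0.703, 0.639, 0.144, 0.277]
ft_force: [5.9, -4.9, -0.7]
grip_width: 0.362
grasp_force: 73.7
```

```bash
python3 - <<'E'
from h import *
o=status.get_obs();print(R.from_quat(o["ee_rot"]).inv().apply(o["ft_force"]),o["torque"],rowto(*levpose(CON,.086,22)),o["joint_pos"].round(2))
E
```

```text
[-3.86940416  4.60254427  4.88223731] [-0.75219137  0.27152437 -0.53337296] (array([-1.000e-02, -1.137e+01, -3.000e-02]), array([-0.0009, -0.0019, -0.0006])) [-0.02 -0.2   0.51  2.35 -0.01  0.33  0.43]
```

Call:
play_rows(plan=[0,0,0,0.002,0,0.0003,0.2,0,0,0,0.004,0,0.0006,0.2,0,0,0,0.004,0,0.0006,0.2])

```text
clock: 19.75
position: [0.4538, -0.2727, 0.1506]
ee_rot: [0.703, 0.638, 0.145, 0.278]
ft_force: [4.4, -7.9, -0.8]
grip_width: 0.368
grasp_force: 73.5
```

```bash
python3 - <<'E'
from h import *
o=status.get_obs();print(R.from_quat(o["ee_rot"]).inv().apply(o["ft_force"]),o["torque"],rowto(*levpose(CON,.086,22)))
E
```

```text
[-6.94804253  3.42070339  4.72411869] [-1.24140042 -0.86296479 -0.80311945] (array([  0.11, -11.29,  -0.11]), array([-0.0038, -0.0028, -0.0009]))
```

Call:
play_rows(plan=[0,0,0,-0.0005,-0.0005,0.003,0.2,0,0,0,-0.001,-0.001,0.006,0.2,0,0,0,-0.0015,-0.0015,0.009,0.2,0,0,0,-0.002,-0.002,0.0115,0.2,0,0,0,-0.0025,-0.002,0.0125,0.2,0,0,0,-0.0025,-0.002,0.0125,0.2])

```text
clock: 20.5
position: [0.46, -0.2779, 0.1409]
ee_rot: [0.703, 0.638, 0.145, 0.279]
ft_force: [5.5, -6.2, 3.6]
grip_width: 0.368
grasp_force: 73.6
```

```bash
python3 - <<'E'
from h import *
o=status.get_obs();print(R.from_quat(o["ee_rot"]).inv().apply(o["ft_force"]),o["torque"],rowto(*levpose(CON,.073,22)))
E
```

```text
[-5.87367008  6.77584291  1.46792996] [-1.25109222 -1.49253456 -0.57717062] (array([  0.27, -11.25,  -0.11]), array([-0.0037, -0.0025, -0.0005]))
```

Call:
play_rows(plan=[0,0,0,0,0.001,0.0005,0.4,0,0,0,0,0,0.0005,0.45,0,0,0,0,-0.002,0.0005,0.54,0,0,0,0,-0.0025,0.0005,0.54,0,0,0,0,-0.0025,0.0005,0.54])

```text
clock: 21.12
position: [0.4558, -0.2754, 0.1358]
ee_rot: [0.703, 0.64, 0.144, 0.275]
ft_force: [1.6, -0.1, 0.8]
grip_width: 0.54
grasp_force: 1.2
```

```bash
python3 - <<'E'
from h import *
o=status.get_obs();print(R.from_quat(o["ee_rot"]).inv().apply(o["ft_force"]),o["torque"],rowto(*levpose(CON,.073,22)))
print(rowto(levpose(CON,.16,22)[0],R.from_quat(o["ee_rot"])))
E
```

```text
[0.02679041 1.74814033 0.24421896] [0.10699086 0.14633029 0.15951645] (array([ -0.14, -11.48,   0.03]), array([-0.0063,  0.0039, -0.0018]))
(array([0., 0., 0.]), array([ 0.011 ,  0.0037, -0.087 ]))
```

Call:
play_rows(plan=[0,0,0,-0.003,0.003,0,0.54,0,0,0,-0.003,0.003,0,0.54,0,0,0,0,0.003,-0.015,0.54,0,0,0,0.003,0.003,-0.03,0.54,0,0,0,0.006,0.003,-0.05,0.54,0,0,0,0.01,0.003,-0.075,0.54,0,0,0,0.014,0.003,-0.105,0.54,0,0,0,0.018,0.003,-0.13,0.54,0,0,0,0.018,0.003,-0.13,0.54])

```text
clock: 22.25
position: [0.3879, -0.233, 0.2401]
ee_rot: [0.704, 0.639, 0.143, 0.276]
ft_force: [-0.3, -0.0, -0.6]
grip_width: 0.54
grasp_force: 0.0
```

```bash
python3 - <<'E'
from h import *
o=status.get_obs();print(o["ft_force"],o["joint_pos"].round(2))
m=viewer.camera_model("wrist");im=viewer.camera("wrist");s=viewer.camera("scene");t=viewer.camera("top")
c=lambda im,x,y,w,h,W,H:cv2.resize(im[y:y+h,x:x+w,::-1],(W,H),interpolation=cv2.INTER_CUBIC)
a=c(im,0,0,560,420,400,300); b=c(s,140,130,120,90,400,300); d=c(im,200,120,200,150,400,300); e=c(t,150,165,160,120,400,300)
cv2.imwrite("pics/fin.png",np.vstack([np.hstack([a,b]),np.hstack([d,e])]))
print("exp ball/flange/collar-bottom px",[ (proj(m,world(CON,np.array([lev(r,g) for r in (.119,.096,.058)]))).round(0).tolist()) for g in (22,16.5)])
E
```

```text
[-0.252186   -0.01583651 -0.55841517] [ 0.35 -0.5   0.12  2.37 -0.02  0.64  0.38]
exp ball/flange/collar-bottom px [[[283.0, 244.0], [283.0, 238.0], [282.0, 230.0]], [[283.0, 261.0], [283.0, 251.0], [282.0, 237.0]]]
```

View pics/fin.png

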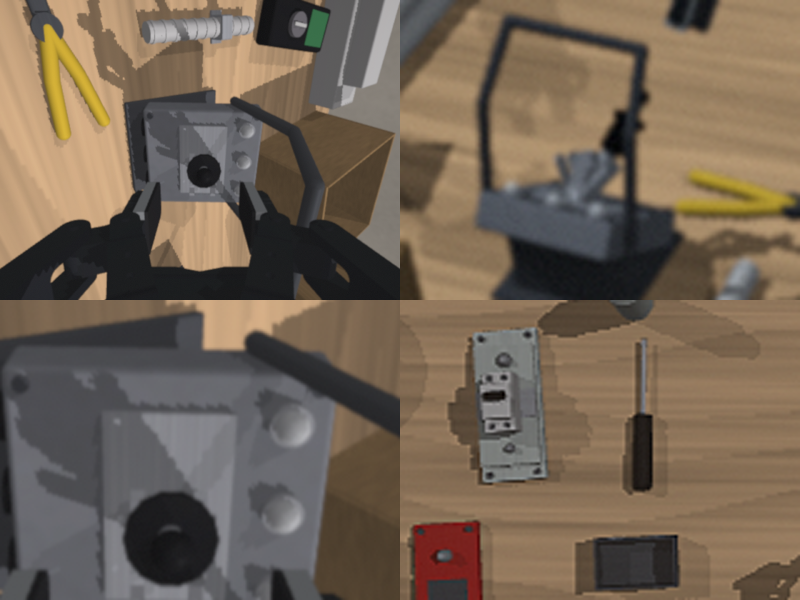

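The ball at (286,245) and flange at (285,239) match the 22° left stop (expected 244 and 238; 16.5° would give 261). The carrier is still home and the clutter untouched. I check numerically that the collar is down from the flange's width.

```bash
python3 - <<'E'
from h import *
m=viewer.camera_model("wrist");im=cv2.cvtColor(viewer.camera("wrist"),cv2.COLOR_RGB2GRAY)
for row in range(224,256,4):
    p=im[row,235:335]; d=np.where(p<55)[0]+235; run=d[(abs(d-285)<32)]; print(row,run.min() if len(run) else 0,run.max() if len(run) else 0,len(run))
a=np.linspace(0,2*np.pi,73)
u=np.array([np.cos(np.radians(35)),0,np.sin(np.radians(35))])
for r in (.096,.103,.110):
    l=lev(1,22)-lev(0,0);v=np.cross(l,u)
    q=proj(m,world(CON,lev(r,22)+.017*(np.cos(a)[:,None]*u+np.sin(a)[:,None]*v)));print(r,q.min(0).round(1),q.max(0).round(1))
E
```

```text
224 270 300 31
228 266 303 38
232 264 306 43
236 263 307 38
240 262 307 46
244 263 307 45
248 263 306 44
252 265 305 41
0.096 [257.9 215.5] [307.6 264.8]
0.103 [257.2 216.5] [308.4 267.2]
0.11 [256.5 217.6] [309.2 269.8]
```

Call:
play_rows(plan=[0,0,0,0,0,0.015,0.54,0,0,0,0,0,0.015,0.54,0,0,0,0,0,0.015,0.54])

```text
clock: 22.82
position: [0.3972, -0.2342, 0.2277]
ee_rot: [0.703, 0.64, 0.144, 0.275]
ft_force: [-0.2, 0.3, 0.2]
grip_width: 0.544
grasp_force: 0.0
```

```bash
python3 - <<'E'
from h import *
o=status.get_obs();print(o["clock"],o["joint_pos"].round(3),o["ft_force"].round(1))
print(manip.hand_in())
E
```

```text
22.825 [ 0.33  -0.46   0.129  2.373 -0.019  0.597  0.383] [-0.2  0.3  0.2]
the job is handed in; nothing more can be done
None
```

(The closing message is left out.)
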